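# Make up two sampling kits

### The job

Make up the two sampling kits from the bottles on the bench: the tall amber bottle and the squat jar go into the tray with two compartments; the square white bottle goes into the middle compartment of the tray with three, with the small amber bottle and the slim white tube in the compartments either side of it. Each stands upright in a compartment of its own, whichever way round is left open; set them down gently rather than dropping them. Do not knock anything over, and leave the flask, the beaker and the rubber stopper where they stand.

Things in the scene. Friction and masses are not known exactly. Their poses are not given: they have to be found in the camera images.
- tall_c (a point): Tall round amber glass bottle with a paper label and a blue screw cap, 100 mm tall; straight body of diameter 42 mm up to 72 mm, then a shoulder and a cap of diameter 26 mm; about 0.17 kg. Loose, stands upright. The point is its centre, half-way up; its z axis points up through the cap.
- small_c (a point): Small round amber glass bottle with a paper label and a blue screw cap, 68 mm tall; straight body of diameter 34 mm up to 44 mm, then a shoulder and a cap of diameter 22 mm; about 0.07 kg. Loose, stands upright. The point is its centre, half-way up; its z axis points up through the cap.
- jar_c (a point): Squat wide amber jar with a paper label and a full-width blue lid, diameter 52 mm all the way up, 56 mm tall; about 0.14 kg. Loose, stands upright. The point is its centre, half-way up; its z axis points up through the cap.
- square_c (a point): Square white plastic bottle with a blue screw cap, 84 mm tall; body 40 x 40 mm up to 62 mm (its x and y axes are square to its faces), cap of diameter 28 mm on top; about 0.12 kg. Loose, stands upright. The point is its centre, half-way up; its z axis points up through the cap.
- tube_c (a point): Slim round white flat-bottomed sample tube with a blue screw cap, 92 mm tall; body of diameter 28 mm up to 74 mm, cap of diameter 30 mm; about 0.05 kg. Loose, stands upright. The point is its centre, half-way up; its z axis points up through the cap.
- tray2: Shallow white plastic kit tray with two equal square compartments in a row, held fast on the bench. 78 mm (x) by 152 mm (y), walls and dividing wall 4 mm thick, 14 mm high over the bench, floor 4 mm thick. Origin at the centre of its underside; the row runs along its y axis, compartment centres at y = -37 and +37 mm; each is 70 x 70 mm inside. Its x axis points away from the robot, give or take 20 degrees.
- tray3: Like the other tray, but with three equal compartments in a row: 78 mm (x) by 226 mm (y); origin at the centre of its underside, compartment centres at y = -74, 0 and +74 mm, each 70 x 70 mm inside; walls 14 mm high, floor 4 mm thick.
- flask: Conical glass flask, loose, foot diameter 54 mm, 74 mm tall, standing between the two trays; to be left alone. Origin at the centre of its underside.
- beaker: Open glass beaker, loose, diameter 56 mm, 70 mm tall, standing beyond the trays; to be left alone. Origin at the centre of its underside.
- stopper: Black rubber stopper, loose, diameter 30 mm, 22 mm tall, standing among the bottles; to be left alone. Origin at the centre of its underside.
Mind the look-alikes: they are no part of the job. What is shaped like the part that bears tall_c but purple is not meant.

How it is judged:
By the outcome, as a careful person would: the job done as asked, in the order asked, and still so for the second after the job is handed in, with the robot touching nothing.
It also fails if it takes over 128 s, if anything falls off the work surface, if the arm or the gripper's body presses on something with over 40 N, if the wrist force passes 120 N, or if a joint passes its speed limit or range.

### The arm

A 6-joint arm with a two-finger parallel gripper is mounted at the origin on the work surface. World frame = base frame: x ahead of the robot, y to its left, z up, the work surface at z = 0. Lengths are in m, angles in rad, forces in N, time in s.
With the tool pointing down it reaches from about 0.25 to 0.775 m from the base axis. Payload 4 kg.
Tool frame: the origin (TCP) lies at the very end of the fingers, on their centre line; the grasp point (between the pads) lies 19 mm behind it; x points along the fingers, y is the direction in which the jaws open and shut, and the axes are right-handed (so a half turn about x gives the same grasp; the last joint's range is limited). The gripper opens to 94 mm and grips with 3 to 60 N. Pads are 16 mm wide; open, the fingers measure 119 mm over their backs; the gripper's body (75 mm by 177 mm) begins 78 mm behind the grasp point.
Start: joints at [-1.211, 0.087, 1.371, -0, 1.684, -0.103], TCP at [0.246, -0.492, 0.206] pointing down, gripper open.
Joint ranges: [-3.1, 3.1], [-0.76, 2.03], [0.27, 2.55], [-1.08, 4.22], [0.17, 2.65], [-2.57, 2.57]. Speed limits (rad/s): [2.79, 2.79, 3.14, 3.14, 3.14, 3.14].

### API

Orientations are given as [roll, pitch, yaw] about the fixed x, y, z axes, in that order (R = Rz(yaw) Ry(pitch) Rx(roll)).
In Python, from bench import robot gives the robot as it stands.
- The arm moves only by the tool carry_out, never from a script. Its argument "targets" is a list of rows, each a list of 5 numbers: the closure, from 0 (fully open) to 1 (shut), then the shift along the tool's x, y, z in cm, then the turn about the tool's x in degrees. In form: [[fingers, tx, ty, tz, turn], ...]. A call has 1 to 20 rows; each row shifts and turns the commanded pose from where the row before left it, along the tool's axes as they then stand; what a row does not reach is not made up. A row lasts 1/10 s, in which the tool goes at most 50 mm and 8.59 degrees, less where a joint would pass 70% of its speed; a pose out of reach is approached as far as the arm can. A call is refused whole if a number of a shift passes 5 or a number of a turn 8.59, either way. A call with a gripper value outside its range is refused whole. The fingers move at their own pace and stop on an object; the grip force is fixed at half the most. Time passes only in rows, so rows that do not move let the fingers close. It gives the time, the measured TCP pose, the force and the opening at its end, in the units of the state.
- robot.get_obs(): the state, without advancing time (a new reading comes with each control period).
- robot.snapshot(name): name is "scene" or "top" or "wrist"; returns a dict with "image" (480x640x3 uint8, red, green, blue), "camera_matrix" (3x3 intrinsics, pixels), "pose" (4x4, takes a point from camera to world coordinates). Camera axes: x right, y up, looking along -z (the intrinsics and any distortion apply to the point x, -y, -z); pixel columns grow to the right and rows downward; lengths in m; the calibration is good to about 2 mm. A picture is of the moment at which its call begins. There is no depth.
- robot.close_job(): hands the job in, once; it reports no verdict.
The state is a dict: "time": time; "joint_positions": joint angles; "qvel": joint speeds; "joint_torque": joint torques, N m; "tool_pos": TCP position; "ee_rot": TCP orientation; "wrist_force": force on the tool from outside, world axes, zero at the start; "wrist_torque": the same for the moment, N m; "width": finger opening in m.
Only numpy, scipy, OpenCV 4.12 (cv2) and the standard library are available. Lean on these libraries where they do the work, as an engineer would, in place of code of your own. Each camera call takes 0.05 s, during which the arm holds its last target. There are 200 camera calls.

## Working session

There is one attempt and no reset: what is moved stays moved. The work goes in short steps, Python scripts to look and compute and a tool call to move; the robot and the scene stay as the last step left them, time stands still between calls to the robot, and variables do not carry over. Pictures are saved under pics/ and viewed, about 12 in all and at most 16, crops included, and the job is handed in when it is done.

Besides the shell and the picture viewer there is one more tool, called after ">>>" by a JSON object that holds its "fn" and its "kwargs", one argument or row to a line. carry_out: Moves the arm, as the interface text tells. Its arguments: {"type":"object","properties":{"targets":{"type":"array","items":{"type":"array","items":{"type":"number"}}}},"required":["targets"]}

```bash
mkdir -p pics; ls; python3 - <<'E'
from bench import robot
import cv2,pickle
print(robot.get_obs())
for n in("scene","top"):
    s=robot.snapshot(n);pickle.dump(s,open(f"pics/{n}0.pkl","wb"))
    cv2.imwrite(f"pics/{n}0.png",s["image"][:,:,::-1]);print(n,s["camera_matrix"],s["pose"],[k for k in s])
E
```

```text
pics
{'time': 0.0, 'joint_positions': array([-1.21112448e+00,  8.79646463e-02,  1.37222654e+00, -1.80495336e-05,
        1.68361456e+00, -1.03089574e-01]), 'qvel': array([-9.78404304e-04,  1.29547555e-03,  2.24792071e-04, -1.58362516e-04,
       -8.17584494e-05,  5.22435243e-05]), 'joint_torque': array([-8.38698743e-04, -3.40187502e+01, -3.02429688e+01,  7.17230444e-02,
        3.28892225e-02, -1.60773566e-04]), 'tool_pos': array([ 0.24533314, -0.49164012,  0.20431298]), 'ee_rot': array([-1.6657801 ,  1.56858317,  1.93857196]), 'wrist_force': array([ 0.32826745, -0.37322935,  0.01016123]), 'wrist_torque': array([ 0.02344283,  0.02591019, -0.04300834]), 'width': 0.09412330393115154}
scene [[500.87021095   0.         319.10710507]
 [  0.         500.87021095 242.5086934 ]
 [  0.           0.           1.        ]] [[-0.86212592 -0.42684236  0.27302837  0.80327429]
 [ 0.50656533 -0.73822258  0.44544246  0.42807532]
 [ 0.011422    0.5223342   0.85266437  0.85048938]
 [ 0.          0.          0.          1.        ]] ['image', 'camera_matrix', 'pose']
top [[569.01754619   0.         321.63537126]
 [  0.         569.01754619 249.84356066]
 [  0.           0.           1.        ]] [[ 0.02076811  0.99739288 -0.06910955  0.4763127 ]
 [-0.9995172   0.02231069  0.02162419  0.00639878]
 [ 0.02310969  0.06862709  0.99737469  1.15981923]
 [ 0.          0.          0.          1.        ]] ['image', 'camera_matrix', 'pose']
```

View pics/top0.png

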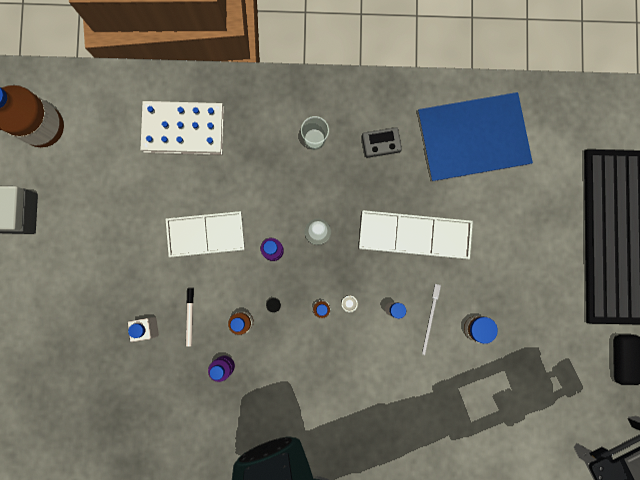

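View pics/scene0.png

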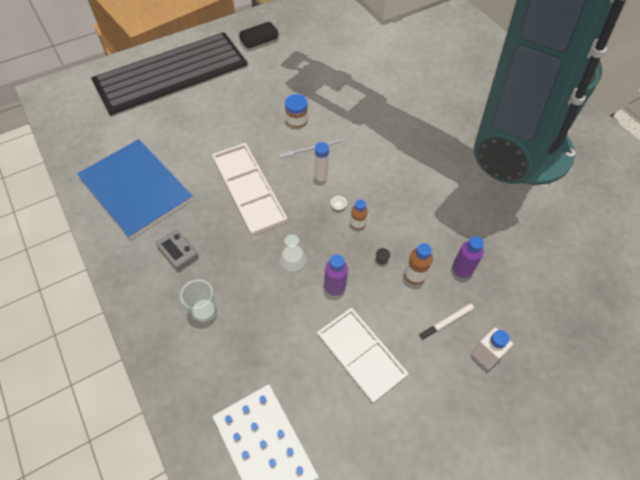

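The tall-bottle candidates in the top view are amber (239,322), purple (272,249) and purple (221,368). Amber fits the description and purple is ruled out. The others are jar (483,329), tube (397,310), small amber (321,308), square (138,329), tray2 on the left and tray3 on the right. Next I'll measure them and view a crop to confirm.

```bash
cat > h.py <<'E'
import numpy as np, cv2, pickle
from scipy.spatial.transform import Rotation as Ro
def ray(s,u,v):
    K=s["camera_matrix"];P=s["pose"]
    d=np.array([(u-K[0,2])/K[0,0],-(v-K[1,2])/K[1,1],-1.])
    return P[:3,3],P[:3,:3]@d
def onplane(s,u,v,z):
    o,d=ray(s,u,v);return (o+d*(z-o[2])/d[2])[:2]
def tri(a,pa,b,pb):
    A=np.zeros((3,3));y=np.zeros(3)
    for s,p in((a,pa),(b,pb)):
        o,d=ray(s,*p);d/=np.linalg.norm(d);M=np.eye(3)-np.outer(d,d);A+=M;y+=M@o
    return np.linalg.solve(A,y)
def blue(img):
    h=cv2.cvtColor(img,cv2.COLOR_RGB2HSV);return cv2.inRange(h,(102,120,60),(118,255,255))
def blobs(m,amin=20):
    n,_,st,c=cv2.connectedComponentsWithStats(m);return [(c[i].round(1),int(st[i,4])) for i in range(1,n) if st[i,4]>=amin]
def Rt(o): return Ro.from_euler('xyz',o["ee_rot"]).as_matrix()
E
python3 - <<'E'
from h import *
T=pickle.load(open("pics/top0.pkl","rb"));S=pickle.load(open("pics/scene0.pkl","rb"))
for n,s in(("T",T),("S",S)):
    print(n,[(c.tolist(),a) for c,a in blobs(blue(s["image"]))])
# trays
h=cv2.cvtColor(T["image"],cv2.COLOR_RGB2HSV);m=cv2.inRange(h,(0,0,190),(180,40,255));m=cv2.morphologyEx(m,cv2.MORPH_CLOSE,np.ones((5,5)))
for c in cv2.findContours(m,cv2.RETR_EXTERNAL,cv2.CHAIN_APPROX_NONE)[0]:
    if cv2.contourArea(c)>150:
        b=cv2.boxPoints(cv2.minAreaRect(c));w=np.array([onplane(T,*p,.012) for p in b])
        print("rect",b.mean(0),w.mean(0).round(4),w.round(3).tolist(),[round(float(np.linalg.norm(w[i]-w[i-1])),3) for i in(1,2)])
from bench import robot
print(Rt(robot.get_obs()).round(3))
I=T["image"][210:390,100:520];cv2.imwrite("pics/crop.png",cv2.resize(I[:,:,::-1],(798,342),interpolation=cv2.INTER_CUBIC))
E
```

```text
T [([2.2, 97.6], 77), ([474.7, 136.2], 7369), ([149.8, 108.8], 24), ([180.5, 109.6], 27), ([195.3, 110.0], 26), ([210.5, 110.3], 28), ([164.4, 123.8], 25), ([179.7, 124.4], 28), ([194.6, 124.8], 25), ([209.8, 125.2], 27), ([148.7, 138.3], 29), ([163.9, 138.9], 27), ([179.2, 139.2], 26), ([209.3, 139.9], 24), ([269.9, 247.2], 147), ([397.9, 310.2], 191), ([321.5, 309.5], 94), ([483.9, 329.8], 550), ([237.0, 324.2], 152), ([135.4, 330.5], 173), ([216.4, 372.4], 158)]
S [([295.9, 103.2], 313), ([133.7, 186.5], 5590), ([321.6, 149.1], 149), ([360.0, 204.5], 78), ([475.3, 243.6], 175), ([423.5, 250.5], 159), ([336.6, 261.8], 166), ([499.9, 338.3], 217), ([228.0, 418.9], 22), ([236.3, 436.2], 21)]
rect [188.64726 324.024  ] [0.4018 0.2436] [[0.36, 0.248], [0.444, 0.248], [0.443, 0.239], [0.36, 0.239]] [0.083, 0.01]
rect [349.5 303.5] [ 0.4489 -0.0768] [[0.464, -0.061], [0.464, -0.092], [0.434, -0.092], [0.434, -0.062]] [0.03, 0.03]
rect [204.27463 233.65628] [0.5834 0.2188] [[0.613, 0.299], [0.631, 0.148], [0.554, 0.138], [0.536, 0.289]] [0.152, 0.078]
rect [415.6617  234.07613] [ 0.5923 -0.2093] [[0.562, -0.093], [0.639, -0.099], [0.623, -0.326], [0.545, -0.319]] [0.078, 0.227]
rect [  6.0399404 206.95415  ] [0.6281 0.6167] [[0.587, 0.632], [0.67, 0.631], [0.669, 0.601], [0.586, 0.602]] [0.083, 0.03]
rect [181.64282 127.14403] [0.8006 0.2724] [[0.748, 0.354], [0.854, 0.355], [0.853, 0.19], [0.747, 0.19]] [0.105, 0.165]
rect [444.    7.5] [ 1.0702 -0.2643] [[1.085, -0.209], [1.088, -0.319], [1.056, -0.319], [1.052, -0.21]] [0.11, 0.032]
[[-0.001  0.446 -0.895]
 [ 0.002 -0.895 -0.446]
 [-1.    -0.002 -0.   ]]
```

View pics/crop.png

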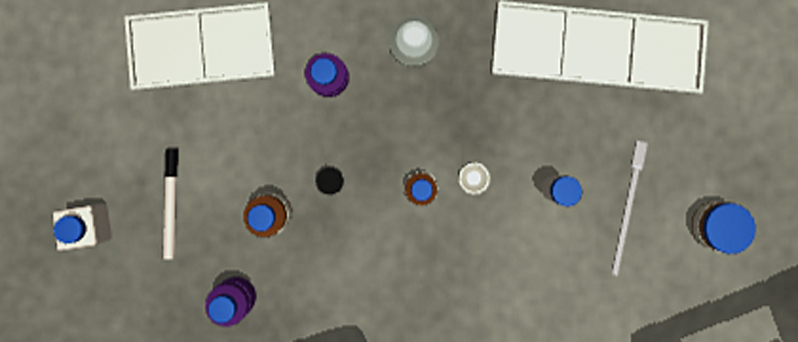

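```bash
python3 - <<'E'
from h import *
T=pickle.load(open("pics/top0.pkl","rb"));S=pickle.load(open("pics/scene0.pkl","rb"))
for n,t,s,z in(("tall",(237,324.2),(423.5,250.5),.1),("jar",(483.9,329.8),(295.9,103.2),.056),("square",(135.4,330.5),(499.9,338.3),.084),("small",(321.5,309.5),(360,204.5),.068),("tube",(397.9,310.2),(321.6,149.1),.092)):
    print(n,"plane",onplane(T,*t,z-.002).round(4),"scene",onplane(S,*s,z-.006).round(4),"tri",tri(T,t,S,s).round(4))
print("stopper",onplane(T,273.5,304.5,.02),"flask",onplane(T,317,234,.03),"purple",onplane(T,269.9,247.2,.098),onplane(T,216.4,372.4,.098))
# square white body
h=cv2.cvtColor(T["image"],cv2.COLOR_RGB2HSV);m=cv2.inRange(h,(0,0,150),(180,60,255))|blue(T["image"])
m[:315]=0;m[345:]=0;m[:,:120]=0;m[:,160:]=0
c=max(cv2.findContours(m,cv2.RETR_EXTERNAL,cv2.CHAIN_APPROX_NONE)[0],key=cv2.contourArea)
b=cv2.boxPoints(cv2.minAreaRect(c));w=np.array([onplane(T,*p,.062) for p in b]);print(b,w.round(3))
cv2.imwrite("pics/sq.png",np.hstack([cv2.resize(T["image"][300:360,105:175,::-1],(420,360),interpolation=cv2.INTER_CUBIC),cv2.resize(S["image"][310:390,455:535,::-1],(360,360),interpolation=cv2.INTER_CUBIC)]))
E
```

```text
tall plane [0.4087 0.1369] scene [0.4104 0.139 ] tri [0.4083 0.1377 0.0903]
jar plane [ 0.4043 -0.336 ] scene [ 0.4055 -0.3343] tri [ 0.4036 -0.3384  0.0459]
square plane [0.3923 0.3276] scene [0.3939 0.3292] tri [0.3921 0.3292 0.0754]
small plane [ 0.4377 -0.0194] scene [ 0.4384 -0.0187] tri [ 0.4375 -0.0196  0.0603]
tube plane [ 0.4401 -0.1623] scene [ 0.442  -0.1597] tri [ 0.4397 -0.1637  0.0809]
stopper [0.44407468 0.07527571] flask [ 0.58605635 -0.00819487] purple [0.55267412 0.08010454] [0.32008196 0.17189672]
[[126.216225 321.2973  ]
 [147.13513  317.8108  ]
 [150.5946   338.56757 ]
 [129.67569  342.05408 ]] [[0.408 0.352]
 [0.415 0.312]
 [0.376 0.304]
 [0.369 0.343]]
```

View pics/sq.png

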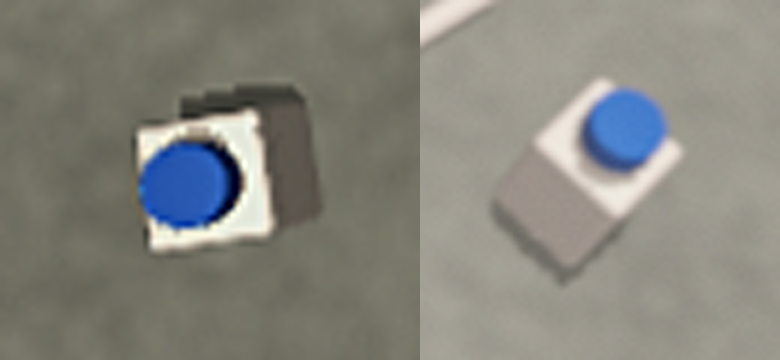

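Positions from the two views agree within about 2 mm. The crop confirms the amber bottle at top-view (239,322) is the tall one. The square bottle's faces are turned by about 10°. I'm setting out for the tall bottle.

```bash
cat >> h.py <<'E'
def plan(way,f,o=None,step=4.0,n=None):
    """way: list of (x,y,z,jawdeg or None); prints rows in tool axes (cm,deg)"""
    from bench import robot
    o=o or robot.get_obs();R=Rt(o);p=np.array(o["tool_pos"]);rows=[]
    for x,y,z,j in way:
        t=np.array([x,y,z]);ja=np.degrees(np.arctan2(R[1,1],R[0,1]))
        th=0 if j is None else -((j-ja+90)%180-90)
        k=n or max(1,int(np.ceil(np.linalg.norm(t-p)*100/step)),int(np.ceil(abs(th)/8)))
        d=(t-p)/k
        for i in range(k):
            rows.append([f]+[round(float(v),2) for v in R.T@d*100]+[round(th/k,2)])
            R=R@Ro.from_euler('x',th/k,degrees=True).as_matrix()
        p=t
    print(o["time"].__round__(2),np.round(o["tool_pos"],4),"w",round(o["width"],4),"jaw",round(float(np.degrees(np.arctan2(Rt(o)[1,1],Rt(o)[0,1]))),1))
    for i in range(0,len(rows),20): print(str(rows[i:i+20]).replace(' ',''))
E
python3 -c "
from h import *
plan([(.4095,.138,.22,7)],.3)"
```

```text
0.1 [ 0.2454 -0.4917  0.2044] w 0.094 jaw -63.5
[[0.3,-0.09,-2.88,-2.52,np.float64(-4.15)],[0.3,-0.09,-2.69,-2.72,np.float64(-4.15)],[0.3,-0.09,-2.49,-2.91,np.float64(-4.15)],[0.3,-0.09,-2.27,-3.08,np.float64(-4.15)],[0.3,-0.09,-2.05,-3.24,np.float64(-4.15)],[0.3,-0.09,-1.81,-3.38,np.float64(-4.15)],[0.3,-0.09,-1.56,-3.5,np.float64(-4.15)],[0.3,-0.09,-1.3,-3.6,np.float64(-4.15)],[0.3,-0.09,-1.04,-3.68,np.float64(-4.15)],[0.3,-0.09,-0.77,-3.75,np.float64(-4.15)],[0.3,-0.09,-0.49,-3.8,np.float64(-4.15)],[0.3,-0.09,-0.22,-3.82,np.float64(-4.15)],[0.3,-0.09,0.06,-3.83,np.float64(-4.15)],[0.3,-0.09,0.34,-3.81,np.float64(-4.15)],[0.3,-0.09,0.61,-3.78,np.float64(-4.15)],[0.3,-0.09,0.88,-3.73,np.float64(-4.15)],[0.3,-0.09,1.15,-3.65,np.float64(-4.15)]]
```

>>> {"fn": "carry_out", "kwargs": {
  "targets": [
    [0.3,-0.1,-2.9,-2.5,-4.15],
    [0.3,-0.1,-2.7,-2.7,-4.15],
    [0.3,-0.1,-2.5,-2.9,-4.15],
    [0.3,-0.1,-2.3,-3.1,-4.15],
    [0.3,-0.1,-2.0,-3.2,-4.15],
    [0.3,-0.1,-1.8,-3.4,-4.15],
    [0.3,-0.1,-1.6,-3.5,-4.15],
    [0.3,-0.1,-1.3,-3.6,-4.15],
    [0.3,-0.1,-1.0,-3.7,-4.15],
    [0.3,-0.1,-0.8,-3.8,-4.15],
    [0.3,-0.1,-0.5,-3.8,-4.15],
    [0.3,-0.1,-0.2,-3.8,-4.15],
    [0.3,-0.1,0.1,-3.8,-4.15],
    [0.3,-0.1,0.3,-3.8,-4.15],
    [0.3,-0.1,0.6,-3.8,-4.15],
    [0.3,-0.1,0.9,-3.7,-4.15],
    [0.3,-0.1,1.1,-3.7,-4.15],
    [0.3,0,0,0,0],
    [0.3,0,0,0,0]
  ]
}}

```text
time: 2.0
tool_pos: [0.4082, 0.1385, 0.2218]
ee_rot: [-1.091, 1.569, -2.538]
wrist_force: [0.6, -0.9, 0.0]
width: 0.0655
```

```bash
python3 - <<'E'
from h import *
from bench import robot
s=robot.snapshot("wrist");cv2.imwrite("pics/w1.png",s["image"][:,:,::-1])
print([(c.tolist(),a,onplane(s,*c,.098).round(4).tolist()) for c,a in blobs(blue(s["image"]),200)])
plan([(.4095,.138,.12,7)],.3)
plan([(.4095,.138,.035,7)],.3)
E
```

```text
[([206.2, 165.5], 1116, [0.3224, 0.1728]), ([320.7, 226.0], 959, [0.4097, 0.1384]), ([489.0, 315.1], 1006, [0.552, 0.0823]), ([330.2, 382.1], 485, [0.4347, 0.0051])]
2.05 [0.4083 0.1377 0.222 ] w 0.0656 jaw 7.0
[[0.3,3.4,0.05,-0.01,np.float64(0.02)],[0.3,3.4,0.05,-0.01,np.float64(0.02)],[0.3,3.4,0.05,-0.01,np.float64(0.02)]]
2.05 [0.4083 0.1377 0.222 ] w 0.0656 jaw 7.0
[[0.3,3.74,0.03,-0.01,np.float64(0.01)],[0.3,3.74,0.03,-0.01,np.float64(0.01)],[0.3,3.74,0.03,-0.01,np.float64(0.01)],[0.3,3.74,0.03,-0.01,np.float64(0.01)],[0.3,3.74,0.03,-0.01,np.float64(0.01)]]
```

View pics/w1.png

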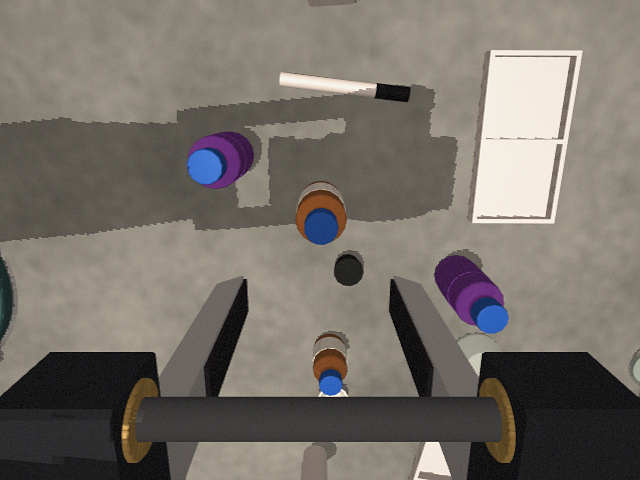

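The wrist view shows the amber bottle's cap at (321,226), which gives (0.410, 0.138) and agrees with the earlier measurement. I'm descending to grasp it.

>>> {"fn": "carry_out", "kwargs": {
  "targets": [
    [0.3,3.2,0.1,0,0],
    [0.3,3.2,0,0,0],
    [0.3,3.2,0,0,0],
    [0.3,3.2,0,0,0],
    [0.3,3.2,0,0,0],
    [0.3,2.2,0,0,0],
    [0.3,1.0,0,0,0],
    [0.6,0,0,0,0],
    [0.8,0,0,0,0],
    [0.8,0,0,0,0],
    [0.8,0,0,0,0],
    [0.8,0,0,0,0],
    [0.8,0,0,0,0]
  ]
}}

```text
time: 3.35
tool_pos: [0.4108, 0.1384, 0.0321]
ee_rot: [1.419, 1.568, -0.028]
wrist_force: [-1.2, -1.3, 6.5]
width: 0.0418
```

```bash
python3 - <<'E'
from h import *
plan([(.4095,.138,.165,7),(.5878,.182,.165,7)],.8)
E
```

```text
3.35 [0.4108 0.1384 0.0321] w 0.0418 jaw 7.1
[[0.8,-3.32,-0.02,0.01,np.float64(0.02)],[0.8,-3.32,-0.02,0.01,np.float64(0.02)],[0.8,-3.32,-0.02,0.01,np.float64(0.02)],[0.8,-3.32,-0.02,0.01,np.float64(0.02)],[0.8,0.01,3.65,-0.44,np.float64(-0.0)],[0.8,0.01,3.65,-0.44,np.float64(-0.0)],[0.8,0.01,3.65,-0.44,np.float64(-0.0)],[0.8,0.01,3.65,-0.44,np.float64(-0.0)],[0.8,0.01,3.65,-0.44,np.float64(-0.0)]]
```

>>> {"fn": "carry_out", "kwargs": {
  "targets": [
    [0.8,-1.5,0,0,0],
    [0.8,-3,0,0,0],
    [0.8,-4,0,0,0],
    [0.8,-4,0,0,0],
    [0.8,-0.8,0,0,0],
    [0.8,0,1.8,-0.2,0],
    [0.8,0,3.6,-0.4,0],
    [0.8,0,3.6,-0.4,0],
    [0.8,0,3.6,-0.4,0],
    [0.8,0,3.6,-0.4,0],
    [0.8,0,1.8,-0.3,0],
    [0.8,0,0,0,0],
    [0.8,0,0,0,0],
    [0.8,0,0,0,0]
  ]
}}

```text
time: 4.75
tool_pos: [0.5845, 0.1812, 0.1628]
ee_rot: [-1.442, 1.569, -2.889]
wrist_force: [0.2, -0.1, -0.5]
width: 0.042
```

```bash
python3 - <<'E'
from h import *
from bench import robot
s=robot.snapshot("wrist");cv2.imwrite("pics/w2.png",s["image"][:,:,::-1])
plan([(.5878,.182,.037,7)],.8)
E
```

```text
4.8 [0.5846 0.1812 0.1632] w 0.0418 jaw 7.1
[[0.8,3.16,0.09,-0.01,np.float64(0.02)],[0.8,3.16,0.09,-0.01,np.float64(0.02)],[0.8,3.16,0.09,-0.01,np.float64(0.02)],[0.8,3.16,0.09,-0.01,np.float64(0.02)]]
```

View pics/w2.png

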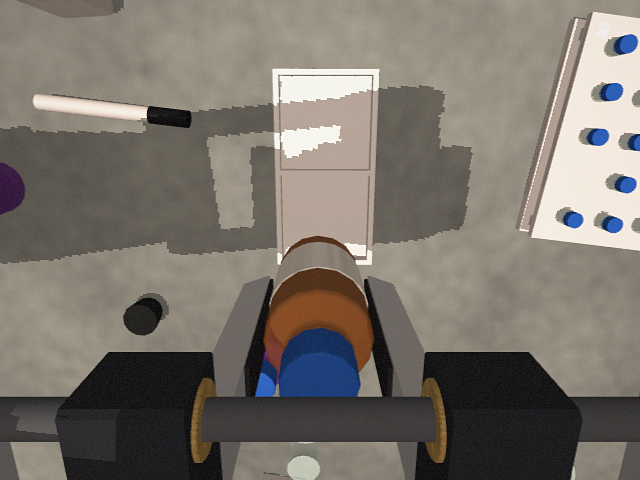

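The bottle is held above tray2's near compartment, and the tray runs from (275,70) to (371,263) in the image. I'm lowering it gently and releasing.

>>> {"fn": "carry_out", "kwargs": {
  "targets": [
    [0.8,3,0.2,0,0],
    [0.8,3,0.1,0,0],
    [0.8,3,0,0,0],
    [0.8,1.8,0,0,0],
    [0.8,0.8,0,0,0],
    [0.8,0.5,0,0,0],
    [0.8,0.2,0,0,0],
    [0.8,0,0,0,0],
    [0.8,0,0,0,0]
  ]
}}

```text
time: 5.7
tool_pos: [0.5895, 0.1819, 0.0419]
ee_rot: [1.61, 1.568, 0.163]
wrist_force: [0.4, -0.6, -1.0]
width: 0.0415
```

>>> {"fn": "carry_out", "kwargs": {
  "targets": [
    [0.8,0.2,0,0,0],
    [0.8,0.2,0,0,0],
    [0.8,0.1,0,0,0],
    [0.8,0,0,0,0],
    [0.8,0,0,0,0]
  ]
}}

```text
time: 6.2
tool_pos: [0.5889, 0.1817, 0.0362]
ee_rot: [1.455, 1.57, 0.008]
wrist_force: [-1.8, -0.2, 3.3]
width: 0.0414
```

>>> {"fn": "carry_out", "kwargs": {
  "targets": [
    [0.6,0,0,0,0],
    [0.45,0,0,0,0],
    [0.3,0,0,0,0],
    [0.3,0,0,0,0],
    [0.3,-1,0,0,0],
    [0.3,-3,0,0,0],
    [0.3,-4,0,0,0],
    [0.3,-4,0,0,0],
    [0.3,-3,0,0,0],
    [0.3,0,0,0,0]
  ]
}}

```text
time: 7.2
tool_pos: [0.5916, 0.1824, 0.193]
ee_rot: [1.652, 1.558, 0.204]
wrist_force: [-0.1, 0.0, 1.2]
width: 0.066
```

```bash
sed -i 's/\[round(th\/k,2)\]/[round(float(th\/k),2)]/' h.py; python3 - <<'E'
from h import *
plan([(.405,-.335,.17,7)],.15)
E
```

```text
7.2 [0.5916 0.1824 0.193 ] w 0.066 jaw 7.1
[[0.15,0.14,-1.78,3.5,0.01],[0.15,0.14,-1.78,3.5,0.01],[0.15,0.14,-1.78,3.5,0.01],[0.15,0.14,-1.78,3.5,0.01],[0.15,0.14,-1.78,3.5,0.01],[0.15,0.14,-1.78,3.5,0.01],[0.15,0.14,-1.78,3.5,0.01],[0.15,0.14,-1.78,3.5,0.01],[0.15,0.14,-1.78,3.5,0.01],[0.15,0.14,-1.78,3.5,0.01],[0.15,0.14,-1.78,3.5,0.01],[0.15,0.14,-1.78,3.51,0.01],[0.15,0.14,-1.78,3.51,0.01],[0.15,0.14,-1.78,3.51,0.01]]
```

>>> {"fn": "carry_out", "kwargs": {
  "targets": [
    [0.15,0,-1.0,2.0,0],
    [0.15,0,-1.8,3.5,0],
    [0.15,0,-1.8,3.5,0],
    [0.15,0,-1.8,3.5,0],
    [0.15,0,-1.8,3.5,0],
    [0.15,0,-1.8,3.5,0],
    [0.15,0,-1.8,3.5,0],
    [0.15,0,-1.8,3.5,0],
    [0.15,0.2,-1.8,3.5,0],
    [0.15,0.3,-1.8,3.5,0],
    [0.15,0.3,-1.8,3.5,0],
    [0.15,0.4,-1.8,3.5,0],
    [0.15,0.4,-1.8,3.5,0],
    [0.15,0.4,-1.8,3.5,0],
    [0.15,0,-0.7,1.5,0],
    [0.15,0,0,0,0],
    [0.15,0,0,0,0]
  ]
}}

```text
time: 8.9
tool_pos: [0.4001, -0.3345, 0.1652]
ee_rot: [2.969, 1.569, 1.521]
wrist_force: [0.1, 0.2, -0.1]
width: 0.08
```

```bash
python3 - <<'E'
from h import *
from bench import robot
s=robot.snapshot("wrist");cv2.imwrite("pics/w3.png",s["image"][:,:,::-1])
print([(c.tolist(),a,onplane(s,*c,.052).round(4).tolist()) for c,a in blobs(blue(s["image"]),200)])
T=robot.snapshot("top");I=T["image"][:,:,::-1];cv2.imwrite("pics/t3.png",I)
b=[(c,a) for c,a in blobs(blue(T["image"])) if 200<c[1]<400];print([(c.tolist(),a) for c,a in b])
plan([(.405,-.335,.02,7)],.15)
E
```

```text
[([325.5, 232.2], 3952, [0.4055, -0.3357])]
[([216.4, 227.5], 153), ([269.9, 247.2], 147), ([397.9, 310.3], 194), ([321.5, 309.5], 94), ([483.8, 329.8], 554), ([135.5, 330.5], 175), ([216.4, 372.4], 158)]
9.0 [ 0.4006 -0.3341  0.1656] w 0.0796 jaw 7.2
[[0.15,3.64,0.1,0.04,0.04],[0.15,3.64,0.1,0.04,0.04],[0.15,3.64,0.1,0.04,0.04],[0.15,3.64,0.1,0.04,0.04]]
```

View pics/t3.png

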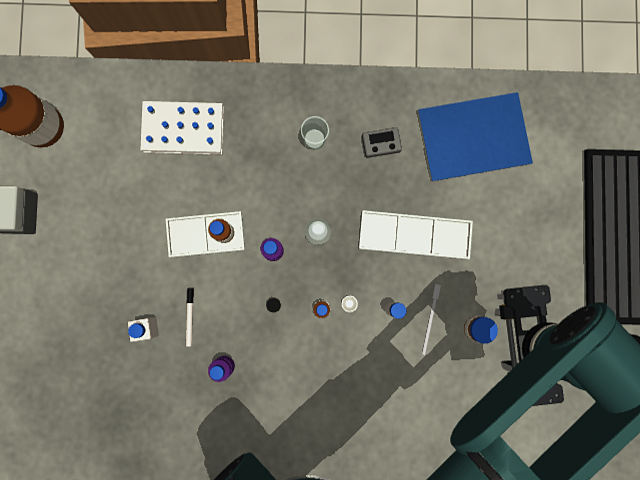

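The top view shows the tall bottle standing upright in tray2 at (220,230). The wrist camera puts the jar at (0.4055, -0.336). I'm grasping it.

>>> {"fn": "carry_out", "kwargs": {
  "targets": [
    [0.15,3,0.2,0.1,0],
    [0.15,3,0.2,0.1,0],
    [0.15,3,0.1,0,0],
    [0.15,3,0,0,0],
    [0.15,1.7,0,0,0],
    [0.15,0.9,0,0,0],
    [0.15,0,0,0,0],
    [0.5,0,0,0,0],
    [0.7,0,0,0,0],
    [0.7,0,0,0,0],
    [0.7,0,0,0,0],
    [0.7,0,0,0,0],
    [0.7,0,0,0,0]
  ]
}}

```text
time: 10.3
tool_pos: [0.4056, -0.3373, 0.0204]
ee_rot: [0.749, 1.569, -0.699]
wrist_force: [0.5, 1.1, 4.3]
width: 0.0515
```

```bash
python3 - <<'E'
from h import *
plan([(.4055,-.335,.15,7),(.577,.2555,.17,7)],.7)
E
```

```text
10.3 [ 0.4056 -0.3373  0.0204] w 0.0515 jaw 7.1
[[0.7,-3.24,0.01,-0.05,0.02],[0.7,-3.24,0.01,-0.05,0.02],[0.7,-3.24,0.01,-0.05,0.02],[0.7,-3.24,0.01,-0.05,0.02],[0.7,-0.13,1.51,-3.53,0.0],[0.7,-0.13,1.51,-3.53,0.0],[0.7,-0.13,1.51,-3.53,0.0],[0.7,-0.13,1.51,-3.53,0.0],[0.7,-0.13,1.51,-3.53,0.0],[0.7,-0.13,1.51,-3.53,0.0],[0.7,-0.13,1.51,-3.53,0.0],[0.7,-0.13,1.51,-3.53,0.0],[0.7,-0.13,1.51,-3.53,0.0],[0.7,-0.13,1.51,-3.53,0.0],[0.7,-0.13,1.51,-3.53,0.0],[0.7,-0.13,1.51,-3.53,0.0],[0.7,-0.13,1.51,-3.53,0.0],[0.7,-0.13,1.51,-3.53,0.0],[0.7,-0.13,1.51,-3.53,0.0],[0.7,-0.13,1.51,-3.53,0.0]]
```

>>> {"fn": "carry_out", "kwargs": {
  "targets": [
    [0.7,-1.5,0,0,0],
    [0.7,-3,0,0,0],
    [0.7,-4,0,0,0],
    [0.7,-4,0,0,0],
    [0.7,-2.5,0,0,0],
    [0.7,0,0.8,-1.8,0],
    [0.7,0,1.5,-3.5,0],
    [0.7,0,1.5,-3.5,0],
    [0.7,0,1.5,-3.5,0],
    [0.7,0,1.5,-3.5,0],
    [0.7,0,1.5,-3.5,0],
    [0.7,0,1.5,-3.5,0],
    [0.7,0,1.5,-3.5,0],
    [0.7,0,1.5,-3.5,0],
    [0.7,0,1.5,-3.5,0],
    [0.7,0,1.5,-3.5,0],
    [0.7,0,1.5,-3.5,0],
    [0.7,0,1.5,-3.5,0],
    [0.7,0,1.5,-3.5,0],
    [0.7,0,1.5,-3.5,0]
  ]
}}

```text
time: 12.3
tool_pos: [0.5586, 0.1954, 0.1683]
ee_rot: [-1.236, 1.569, -2.684]
wrist_force: [0.6, 0.5, -1.4]
width: 0.0516
```

>>> {"fn": "carry_out", "kwargs": {
  "targets": [
    [0.7,0,1.5,-3.5,0],
    [0.7,0,0.8,-1.8,0],
    [0.7,0,0,0,0],
    [0.7,0,0,0,0],
    [0.7,0,0,0,0]
  ]
}}

```text
time: 12.8
tool_pos: [0.5749, 0.2483, 0.169]
ee_rot: [-0.887, 1.569, -2.335]
wrist_force: [0.2, 0.4, -1.3]
width: 0.0515
```

```bash
python3 - <<'E'
from h import *
plan([(.578,.2555,.026,7)],.7)
E
```

```text
12.8 [0.5749 0.2483 0.169 ] w 0.0515 jaw 7.0
[[0.7,3.57,0.1,-0.17,0.0],[0.7,3.57,0.1,-0.17,0.0],[0.7,3.57,0.1,-0.17,0.0],[0.7,3.57,0.1,-0.17,0.0]]
```

>>> {"fn": "carry_out", "kwargs": {
  "targets": [
    [0.7,0,0.4,-0.7,0],
    [0.7,3,0,0,0],
    [0.7,4,0,0,0],
    [0.7,3,0,0,0],
    [0.7,2,0,0,0],
    [0.7,1.0,0,0,0],
    [0.7,0.5,0,0,0],
    [0.7,0.3,0,0,0],
    [0.7,0.2,0,0,0],
    [0.7,0,0,0,0],
    [0.7,0,0,0,0]
  ]
}}

```text
time: 13.9
tool_pos: [0.5789, 0.2572, 0.0305]
ee_rot: [1.722, 1.569, 0.274]
wrist_force: [1.0, 0.2, -1.3]
width: 0.0516
```

>>> {"fn": "carry_out", "kwargs": {
  "targets": [
    [0.7,0.2,0,0,0],
    [0.7,0.2,0,0,0],
    [0.7,0.1,0,0,0],
    [0.7,0.1,0,0,0],
    [0.7,0,0,0,0],
    [0.7,0,0,0,0]
  ]
}}

```text
time: 14.5
tool_pos: [0.5782, 0.257, 0.0245]
ee_rot: [0.994, 1.571, -0.454]
wrist_force: [-3.7, -1.0, 5.0]
width: 0.0515
```

>>> {"fn": "carry_out", "kwargs": {
  "targets": [
    [0.5,0,0,0,0],
    [0.35,0,0,0,0],
    [0.25,0,0,0,0],
    [0.25,0,0,0,0],
    [0.25,-1,0,0,0],
    [0.25,-3,0,0,0],
    [0.25,-4,0,0,0],
    [0.25,-4,0,0,0],
    [0.25,-4,0,0,0],
    [0.3,-1,0,0,0],
    [0.3,0,0,0,0]
  ]
}}

```text
time: 15.6
tool_pos: [0.5796, 0.2574, 0.1966]
ee_rot: [1.756, 1.565, 0.309]
wrist_force: [-0.1, -0.3, -0.7]
width: 0.0655
```

```bash
python3 - <<'E'
from h import *
plan([(.393,.3285,.20,10)],.3)
E
```

```text
15.6 [0.5796 0.2574 0.1966] w 0.0655 jaw 7.1
[[0.3,-0.09,-3.53,-1.87,-0.59],[0.3,-0.09,-3.51,-1.91,-0.59],[0.3,-0.09,-3.49,-1.94,-0.59],[0.3,-0.09,-3.47,-1.98,-0.59],[0.3,-0.09,-3.45,-2.01,-0.59]]
```

>>> {"fn": "carry_out", "kwargs": {
  "targets": [
    [0.3,0,-1.8,-0.9,-0.6],
    [0.3,0,-3.5,-1.9,-0.6],
    [0.3,0,-3.5,-1.9,-0.6],
    [0.3,0,-3.5,-2,-0.6],
    [0.3,0,-3.5,-2,-0.6],
    [0.3,0,-1.8,-1,0],
    [0.3,0,0,0,0],
    [0.3,0,0,0,0]
  ]
}}

```text
time: 16.4
tool_pos: [0.3892, 0.3262, 0.1914]
ee_rot: [-0.937, 1.568, -2.331]
wrist_force: [-0.9, -0.7, -0.5]
width: 0.0661
```

```bash
python3 - <<'E'
from h import *
from bench import robot
s=robot.snapshot("wrist");cv2.imwrite("pics/w4.png",s["image"][:,:,::-1])
print([(c.tolist(),a,onplane(s,*c,.081).round(4).tolist()) for c,a in blobs(blue(s["image"]),200)])
plan([(.393,.3285,.028,10)],.3)
E
```

```text
[([325.6, 228.0], 1201, [0.3937, 0.3287]), ([524.9, 331.1], 2536, [0.5596, 0.2749])]
16.45 [0.3899 0.326  0.1917] w 0.0654 jaw 10.0
[[0.3,3.27,0.08,-0.04,0.01],[0.3,3.27,0.08,-0.04,0.01],[0.3,3.27,0.08,-0.04,0.01],[0.3,3.27,0.08,-0.04,0.01],[0.3,3.27,0.08,-0.04,0.01]]
```

View pics/w4.png

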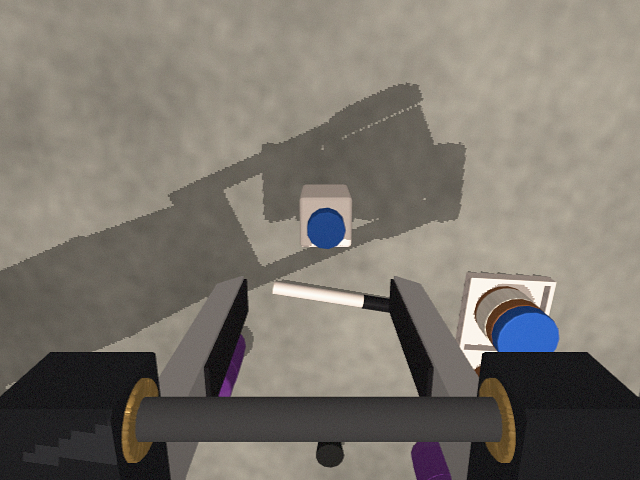

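The bottle's faces are square to the jaws (cap at (326,228)), and the jar stands in tray2 at (515,320). I'm grasping the square bottle.

>>> {"fn": "carry_out", "kwargs": {
  "targets": [
    [0.3,3,0.2,-0.1,0],
    [0.3,3,0.2,-0.1,0],
    [0.3,3,0,0,0],
    [0.3,3,0,0,0],
    [0.3,2.7,0,0,0],
    [0.3,1.6,0,0,0],
    [0.3,0,0,0,0],
    [0.6,0,0,0,0],
    [0.8,0,0,0,0],
    [0.8,0,0,0,0],
    [0.8,0,0,0,0],
    [0.8,0,0,0,0],
    [0.8,0,0,0,0]
  ]
}}

```text
time: 17.75
tool_pos: [0.3942, 0.3298, 0.0317]
ee_rot: [1.874, 1.568, 0.479]
wrist_force: [1.1, -0.4, 3.9]
width: 0.0401
```

```bash
python3 - <<'E'
from h import *
plan([(.393,.3285,.16,10),(.5923,-.2093,.17,-4.3)],.8)
E
```

```text
17.75 [0.3942 0.3298 0.0317] w 0.0401 jaw 10.1
[[0.8,-3.21,-0.03,0.02,0.02],[0.8,-3.21,-0.03,0.02,0.02],[0.8,-3.21,-0.03,0.02,0.02],[0.8,-3.21,-0.03,0.02,0.02],[0.8,-0.07,0.69,3.76,0.95],[0.8,-0.07,0.75,3.75,0.95],[0.8,-0.07,0.81,3.74,0.95],[0.8,-0.07,0.87,3.72,0.95],[0.8,-0.07,0.93,3.71,0.95],[0.8,-0.07,1.0,3.69,0.95],[0.8,-0.07,1.06,3.67,0.95],[0.8,-0.07,1.12,3.66,0.95],[0.8,-0.07,1.18,3.64,0.95],[0.8,-0.07,1.24,3.62,0.95],[0.8,-0.07,1.3,3.6,0.95],[0.8,-0.07,1.36,3.57,0.95],[0.8,-0.07,1.42,3.55,0.95],[0.8,-0.07,1.48,3.53,0.95],[0.8,-0.07,1.54,3.5,0.95]]
```

>>> {"fn": "carry_out", "kwargs": {
  "targets": [
    [0.8,-1.5,0,0,0],
    [0.8,-3,0,0,0],
    [0.8,-4,0,0,0],
    [0.8,-4,0,0,0],
    [0.8,-1.3,0,0,0],
    [0.8,0,0.7,3.8,0.95],
    [0.8,0,0.8,3.7,0.95],
    [0.8,0,0.8,3.7,0.95],
    [0.8,0,0.9,3.7,0.95],
    [0.8,0,0.9,3.7,0.95],
    [0.8,0,1.0,3.7,0.95],
    [0.8,0,1.1,3.7,0.95],
    [0.8,0,1.1,3.7,0.95],
    [0.8,0,1.2,3.6,0.95],
    [0.8,0,1.2,3.6,0.95],
    [0.8,0,1.3,3.6,0.95],
    [0.8,0,1.4,3.6,0.95],
    [0.8,0,1.4,3.5,0.95],
    [0.8,0,1.5,3.5,0.95],
    [0.8,0,1.5,3.5,0.95]
  ]
}}

```text
time: 19.75
tool_pos: [0.5937, -0.2081, 0.1658]
ee_rot: [-1.959, 1.567, 2.68]
wrist_force: [0.5, 0.1, -1.1]
width: 0.0397
```

>>> {"fn": "carry_out", "kwargs": {
  "targets": [
    [0.8,0,0,0,0],
    [0.8,0,0,0,0],
    [0.8,0,0,0,0]
  ]
}}

```text
time: 20.05
tool_pos: [0.5935, -0.2058, 0.1672]
ee_rot: [-2.107, 1.568, 2.533]
wrist_force: [0.1, -0.9, -1.5]
width: 0.0397
```

```bash
python3 - <<'E'
from h import *
plan([(.5923,-.2093,.036,-4.3)],.8,n=1)
E
```

```text
20.05 [ 0.5935 -0.2058  0.1672] w 0.0397 jaw -4.1
[[0.8,13.12,-0.07,0.38,0.17]]
```

>>> {"fn": "carry_out", "kwargs": {
  "targets": [
    [0.8,0,-0.1,0.4,0],
    [0.8,3,0,0,0],
    [0.8,4,0,0,0],
    [0.8,3,0,0,0],
    [0.8,1.6,0,0,0],
    [0.8,0.8,0,0,0],
    [0.8,0.3,0,0,0],
    [0.8,0,0,0,0],
    [0.8,0,0,0,0]
  ]
}}

```text
time: 20.95
tool_pos: [0.5941, -0.2114, 0.0435]
ee_rot: [1.184, 1.567, -0.46]
wrist_force: [0.1, 0.2, -1.0]
width: 0.0397
```

>>> {"fn": "carry_out", "kwargs": {
  "targets": [
    [0.8,0.3,0,0,0],
    [0.8,0.2,0,0,0],
    [0.8,0.1,0,0,0],
    [0.8,0.1,0,0,0],
    [0.8,0,0,0,0],
    [0.8,0,0,0,0]
  ]
}}

```text
time: 21.55
tool_pos: [0.593, -0.2111, 0.0357]
ee_rot: [0.938, 1.57, -0.706]
wrist_force: [-2.5, 0.8, 5.4]
width: 0.0397
```

>>> {"fn": "carry_out", "kwargs": {
  "targets": [
    [0.6,0,0,0,0],
    [0.45,0,0,0,0],
    [0.35,0,0,0,0],
    [0.35,0,0,0,0],
    [0.35,-1,0,0,0],
    [0.35,-3,0,0,0],
    [0.35,-4,0,0,0],
    [0.35,-4,0,0,0],
    [0.35,-3,0,0,0],
    [0.35,0,0,0,0]
  ]
}}

```text
time: 22.55
tool_pos: [0.5957, -0.2121, 0.1921]
ee_rot: [1.212, 1.558, -0.431]
wrist_force: [0.6, -0.0, 1.2]
width: 0.0619
```

```bash
python3 - <<'E'
from h import *
plan([(.438,-.019,.18,-4.3)],.35)
E
```

```text
22.55 [ 0.5957 -0.2121  0.1921] w 0.0619 jaw -4.2
[[0.35,0.13,-2.45,-2.59,0.02],[0.35,0.13,-2.45,-2.59,0.02],[0.35,0.13,-2.45,-2.59,0.02],[0.35,0.13,-2.45,-2.59,0.02],[0.35,0.13,-2.45,-2.59,0.02],[0.35,0.13,-2.45,-2.58,0.02],[0.35,0.13,-2.45,-2.58,0.02]]
```

>>> {"fn": "carry_out", "kwargs": {
  "targets": [
    [0.35,0,-1.2,-1.3,0],
    [0.35,0,-2.4,-2.6,0],
    [0.35,0,-2.5,-2.6,0],
    [0.35,0,-2.5,-2.6,0],
    [0.35,0.3,-2.5,-2.6,0],
    [0.35,0.3,-2.4,-2.6,0],
    [0.35,0.3,-2.4,-2.6,0],
    [0.35,0,-1.2,-1.3,0],
    [0.35,0,0,0,0],
    [0.35,0,0,0,0]
  ]
}}

```text
time: 23.55
tool_pos: [0.4362, -0.0174, 0.1755]
ee_rot: [0.834, 1.569, -0.809]
wrist_force: [-0.3, -0.2, -0.6]
width: 0.061
```

```bash
python3 - <<'E'
from h import *
from bench import robot
s=robot.snapshot("wrist");cv2.imwrite("pics/w5.png",s["image"][:,:,::-1])
print([(c.tolist(),a,onplane(s,*c,.065).round(4).tolist()) for c,a in blobs(blue(s["image"]),200)])
plan([(.438,-.019,.018,-4.3)],.35,n=1)
E
```

```text
[([508.9, 68.1], 2034, [0.5669, 0.0822]), ([322.4, 232.3], 731, [0.4391, -0.019])]
23.6 [ 0.4364 -0.0177  0.1755] w 0.0611 jaw -4.2
[[0.35,15.75,0.16,0.11,0.09]]
```

View pics/w5.png

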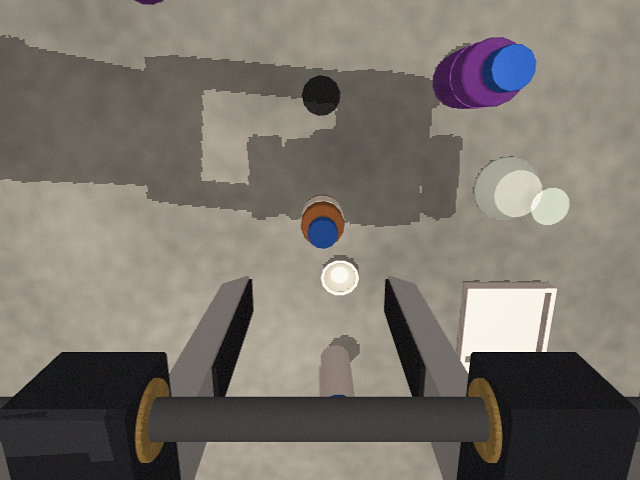

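The small amber bottle's cap is at (322,232), which gives (0.439, -0.019). The dish at (340,277) is clear of the fingers. I'm grasping the bottle.

>>> {"fn": "carry_out", "kwargs": {
  "targets": [
    [0.35,3,0.2,0.1,0],
    [0.35,3,0,0,0],
    [0.35,3,0,0,0],
    [0.35,3,0,0,0],
    [0.35,2.5,0,0,0],
    [0.35,1.3,0,0,0],
    [0.35,0,0,0,0],
    [0.6,0,0,0,0],
    [0.8,0,0,0,0],
    [0.9,0,0,0,0],
    [0.9,0,0,0,0],
    [0.9,0,0,0,0],
    [0.9,0,0,0,0]
  ]
}}

```text
time: 24.9
tool_pos: [0.4386, -0.0182, 0.0186]
ee_rot: [1.436, 1.568, -0.208]
wrist_force: [-0.3, -0.0, 4.6]
width: 0.0331
```

```bash
python3 - <<'E'
from h import *
plan([(.438,-.019,.15,-4.3),(.598,-.1355,.15,-4.3)],.9)
E
```

```text
24.9 [ 0.4386 -0.0182  0.0186] w 0.0331 jaw -4.2
[[0.9,-3.28,-0.0,0.02,0.03],[0.9,-3.28,-0.0,0.02,0.03],[0.9,-3.28,-0.0,0.02,0.03],[0.9,-3.28,-0.0,0.02,0.03],[0.9,0.01,3.37,2.08,-0.0],[0.9,0.01,3.37,2.08,-0.0],[0.9,0.01,3.37,2.08,-0.0],[0.9,0.01,3.37,2.08,-0.0],[0.9,0.01,3.37,2.08,-0.0]]
```

>>> {"fn": "carry_out", "kwargs": {
  "targets": [
    [0.9,-1.5,0,0,0],
    [0.9,-3,0,0,0],
    [0.9,-4,0,0,0],
    [0.9,-4,0,0,0],
    [0.9,-1,0,0,0],
    [0.9,0,1.7,1,0],
    [0.9,0,3.4,2.1,0],
    [0.9,0,3.4,2.1,0],
    [0.9,0,3.4,2.1,0],
    [0.9,0,3.3,2.1,0],
    [0.9,0,1.7,1,0],
    [0.9,0,0,0,0],
    [0.9,0,0,0,0],
    [0.9,0,0,0,0]
  ]
}}

```text
time: 26.3
tool_pos: [0.5974, -0.1332, 0.1518]
ee_rot: [-1.868, 1.569, 2.772]
wrist_force: [-0.2, -0.6, -0.5]
width: 0.0333
```

```bash
python3 - <<'E'
from h import *
plan([(.598,-.1355,.023,-4.3)],.9,n=1)
E
```

```text
26.3 [ 0.5974 -0.1332  0.1518] w 0.0333 jaw -4.1
[[0.9,12.88,0.1,0.23,0.15]]
```

>>> {"fn": "carry_out", "kwargs": {
  "targets": [
    [0.9,0,0.1,0.2,0],
    [0.9,3,0,0,0],
    [0.9,4,0,0,0],
    [0.9,3,0,0,0],
    [0.9,1.5,0,0,0],
    [0.9,0.6,0,0,0],
    [0.9,0.3,0,0,0],
    [0.9,0,0,0,0],
    [0.9,0,0,0,0]
  ]
}}

```text
time: 27.2
tool_pos: [0.6006, -0.1366, 0.0305]
ee_rot: [1.311, 1.567, -0.333]
wrist_force: [1.1, -0.3, -0.1]
width: 0.0332
```

>>> {"fn": "carry_out", "kwargs": {
  "targets": [
    [0.9,0.3,0,0,0],
    [0.9,0.2,0,0,0],
    [0.9,0.1,0,0,0],
    [0.9,0.1,0,0,0],
    [0.9,0.1,0,0,0],
    [0.9,0,0,0,0],
    [0.9,0,0,0,0]
  ]
}}

```text
time: 27.9
tool_pos: [0.5994, -0.1362, 0.0227]
ee_rot: [0.964, 1.57, -0.68]
wrist_force: [-3.9, 1.2, 8.0]
width: 0.0332
```

>>> {"fn": "carry_out", "kwargs": {
  "targets": [
    [0.7,0,0,0,0],
    [0.5,0,0,0,0],
    [0.35,0,0,0,0],
    [0.35,0,0,0,0],
    [0.35,-1,0,0,0],
    [0.35,-3,0,0,0],
    [0.35,-4,0,0,0],
    [0.35,-4,0,0,0],
    [0.35,-4,0,0,0],
    [0.35,-1.5,0,0,0],
    [0.35,0,0,0,0]
  ]
}}

```text
time: 29.0
tool_pos: [0.6008, -0.1366, 0.199]
ee_rot: [1.322, 1.564, -0.322]
wrist_force: [0.7, -0.6, -0.5]
width: 0.0611
```

```bash
python3 - <<'E'
from h import *
plan([(.441,-.161,.2,-4.3)],.35)
E
```

```text
29.0 [ 0.6008 -0.1366  0.199 ] w 0.0611 jaw -4.2
[[0.35,-0.04,-3.15,0.72,0.02],[0.35,-0.04,-3.15,0.72,0.02],[0.35,-0.04,-3.15,0.72,0.02],[0.35,-0.04,-3.15,0.72,0.02],[0.35,-0.04,-3.15,0.72,0.02]]
```

>>> {"fn": "carry_out", "kwargs": {
  "targets": [
    [0.35,0,-1.6,0.4,0],
    [0.35,0,-3.2,0.7,0],
    [0.35,0,-3.1,0.7,0],
    [0.35,0,-3.2,0.7,0],
    [0.35,0,-3.1,0.7,0],
    [0.35,0,-1.6,0.4,0],
    [0.35,0,0,0,0],
    [0.35,0,0,0,0]
  ]
}}

```text
time: 29.8
tool_pos: [0.4386, -0.1602, 0.1935]
ee_rot: [-2.074, 1.568, 2.565]
wrist_force: [-0.8, 0.6, -0.6]
width: 0.0609
```

```bash
python3 - <<'E'
from h import *
from bench import robot
s=robot.snapshot("wrist");cv2.imwrite("pics/w6.png",s["image"][:,:,::-1])
print([(c.tolist(),a,onplane(s,*c,.089).round(4).tolist()) for c,a in blobs(blue(s["image"]),200)])
plan([(.441,-.161,.03,-4.3)],.35,n=1)
E
```

```text
[([535.7, 179.7], 854, [0.5882, -0.1334]), ([322.9, 234.5], 1467, [0.4415, -0.1615]), ([529.5, 283.3], 1366, [0.5889, -0.2092]), ([629.5, 327.9], 2431, [0.666, -0.251])]
29.85 [ 0.4391 -0.1602  0.1938] w 0.061 jaw -4.2
[[0.35,16.38,0.23,0.09,0.12]]
```

View pics/w6.png

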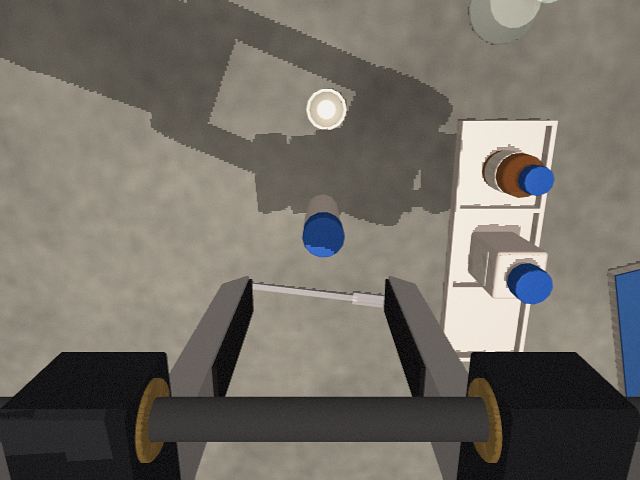

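The small amber and square bottles stand in tray3, in the end and middle compartments. The tube's cap is at (323,234), which gives (0.4415, -0.1615). I'm grasping it.

>>> {"fn": "carry_out", "kwargs": {
  "targets": [
    [0.35,3,0.2,0.1,0],
    [0.35,3,0.1,0,0],
    [0.35,3,0,0,0],
    [0.35,3,0,0,0],
    [0.35,2.9,0,0,0],
    [0.35,1.5,0,0,0],
    [0.35,0,0,0,0],
    [0.6,0,0,0,0],
    [0.8,0,0,0,0],
    [0.9,0,0,0,0],
    [0.9,0,0,0,0],
    [0.9,0,0,0,0],
    [0.9,0,0,0,0]
  ]
}}

```text
time: 31.15
tool_pos: [0.4426, -0.1621, 0.0324]
ee_rot: [1.134, 1.569, -0.51]
wrist_force: [0.5, -0.1, 3.5]
width: 0.0294
```

```bash
python3 - <<'E'
from h import *
plan([(.441,-.161,.16,-4.3),(.5867,-.283,.16,-4.3)],.9)
E
```

```text
31.15 [ 0.4426 -0.1621  0.0324] w 0.0294 jaw -4.2
[[0.9,-3.19,-0.04,-0.02,0.03],[0.9,-3.19,-0.04,-0.02,0.03],[0.9,-3.19,-0.04,-0.02,0.03],[0.9,-3.19,-0.04,-0.02,0.03],[0.9,0.01,3.09,2.21,-0.0],[0.9,0.01,3.09,2.21,-0.0],[0.9,0.01,3.09,2.21,-0.0],[0.9,0.01,3.09,2.21,-0.0],[0.9,0.01,3.09,2.21,-0.0]]
```

>>> {"fn": "carry_out", "kwargs": {
  "targets": [
    [0.9,-1.5,0,0,0],
    [0.9,-3,0,0,0],
    [0.9,-4,0,0,0],
    [0.9,-4,0,0,0],
    [0.9,-1,0,0,0],
    [0.9,0,1.5,1.1,0],
    [0.9,0,3.1,2.2,0],
    [0.9,0,3.1,2.2,0],
    [0.9,0,3.1,2.2,0],
    [0.9,0,3.1,2.2,0],
    [0.9,0,1.5,1.1,0],
    [0.9,0,0,0,0],
    [0.9,0,0,0,0],
    [0.9,0,0,0,0]
  ]
}}

```text
time: 32.55
tool_pos: [0.5868, -0.2818, 0.166]
ee_rot: [-2.08, 1.569, 2.56]
wrist_force: [0.0, -0.1, -0.9]
width: 0.0296
```

```bash
python3 - <<'E'
from h import *
plan([(.5867,-.283,.0364,-4.3)],.9,n=1)
E
```

```text
32.55 [ 0.5868 -0.2818  0.166 ] w 0.0296 jaw -4.2
[[0.9,12.96,0.02,0.13,0.14]]
```

>>> {"fn": "carry_out", "kwargs": {
  "targets": [
    [0.9,1.5,0,0.1,0],
    [0.9,3,0,0,0],
    [0.9,4,0,0,0],
    [0.9,2,0,0,0],
    [0.9,1.2,0,0,0],
    [0.9,0.6,0,0,0],
    [0.9,0.2,0,0,0],
    [0.9,0,0,0,0],
    [0.9,0,0,0,0]
  ]
}}

```text
time: 33.45
tool_pos: [0.5885, -0.2843, 0.0432]
ee_rot: [1.084, 1.568, -0.56]
wrist_force: [0.6, 0.0, -0.2]
width: 0.0295
```

>>> {"fn": "carry_out", "kwargs": {
  "targets": [
    [0.9,0.3,0,0,0],
    [0.9,0.2,0,0,0],
    [0.9,0.1,0,0,0],
    [0.9,0.1,0,0,0],
    [0.9,0,0,0,0],
    [0.9,0,0,0,0]
  ]
}}

```text
time: 34.05
tool_pos: [0.5879, -0.2842, 0.0364]
ee_rot: [0.882, 1.569, -0.762]
wrist_force: [-2.3, 0.1, 5.4]
width: 0.0291
```

>>> {"fn": "carry_out", "kwargs": {
  "targets": [
    [0.7,0,0,0,0],
    [0.5,0,0,0,0],
    [0.35,0,0,0,0],
    [0.35,0,0,0,0],
    [0.35,-1,0,0,0],
    [0.35,-3,0,0,0],
    [0.35,-4,0,0,0],
    [0.35,-4,0,0,0],
    [0.35,-4,0,0,0],
    [0.35,0,-2,1,0],
    [0.35,0,-4,2,0],
    [0.35,0,-4,2,0],
    [0.35,0,-4,2,0],
    [0.35,0,-4,2,0],
    [0.35,0,-2,1,0],
    [0.35,0,0,0,0],
    [0.35,0,0,0,0]
  ]
}}

```text
time: 35.75
tool_pos: [0.3811, -0.369, 0.1952]
ee_rot: [1.289, 1.569, -0.355]
wrist_force: [0.6, 0.0, 0.0]
width: 0.0607
```

```bash
python3 - <<'E'
from h import *
from bench import robot
for n in("scene","top"):
    s=robot.snapshot(n);cv2.imwrite(f"pics/{n}9.png",s["image"][:,:,::-1])
o=robot.get_obs();print(o["time"],o["tool_pos"],o["wrist_force"])
E
```

```text
35.85 [ 0.38179892 -0.36846053  0.19473422] [ 0.30256221  0.56156719 -0.08691692]
```

View pics/scene9.png

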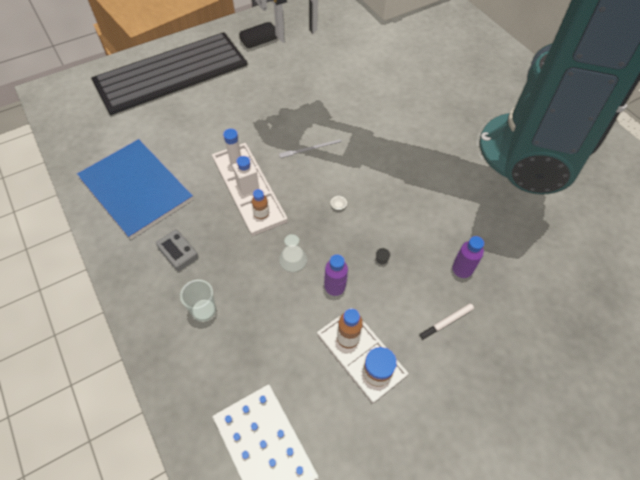

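View pics/top9.png

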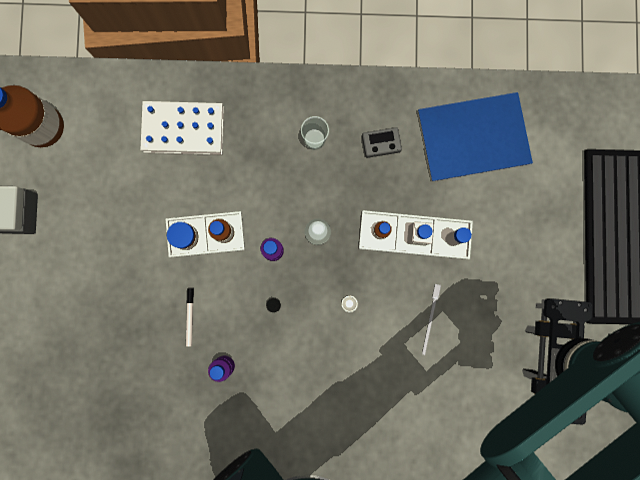

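All five stand upright in their own compartments: tray2 at (181,236) and (220,230), tray3 at (383,230), (420,232) and (460,236). The flask, beaker, stopper and purple bottles look unmoved.

```bash
python3 -c "
from bench import robot
print(robot.close_job())"
```

```text
the job is handed in; nothing more can be done
None
```

The job is done and handed in at about 36 s of robot time. The tall amber bottle and the squat jar are in the two-compartment tray. The square white bottle is in the middle of the three-compartment tray, with the small amber bottle on its left (robot's view) and the slim tube on its right.

I lowered each one until it touched the tray floor, with at most about 8 N of upward force on the wrist, before opening the fingers. The final scene and top pictures show all five upright, each in its own compartment. The flask, beaker, stopper and purple look-alikes look unmoved, and the gripper is well clear. No check failed or disagreed.

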